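Complete the tee set from the forming die

ROBOT

A 6-joint arm with a two-finger parallel gripper is mounted at the origin on the work surface. World frame = base frame: x ahead of the robot, y to its left, z up, the work surface at z = 0. Lengths are in mm, angles in rad, forces in N, time in s.
With the tool pointing down it reaches from about 325 to 850 mm from the base axis. Payload 15.5 kg.
Tool frame: the origin (TCP) lies midway between the tips of the shut fingers; the grasp point (between the pads) lies 19 mm behind it; x points along the fingers, z is the direction in which the jaws open and shut, and the axes are right-handed (so a half turn about x gives the same grasp; the last joint's range is limited). The gripper opens to 91 mm and grips with 3 to 60 N. Pads are 32 mm wide; open, the fingers measure 118 mm over their backs; the gripper's body (76 mm by 178 mm) begins 60 mm behind the grasp point.
Start: joints at [1.119, 0.494, 1.345, -0, 1.302, -0.096], TCP at [217.708, 585.858, 176.715] pointing down, gripper open.
Joint ranges: [-2.91, 2.91], [-0.82, 2.16], [0.22, 2.67], [-1.22, 4.37], [0.12, 2.79], [-3.08, 3.08]. Speed limits (rad/s): [1.89, 1.89, 2.57, 3.01, 3.01, 3.01].

INTERFACE

Orientations are given as [roll, pitch, yaw] about the fixed x, y, z axes, in that order (R = Rz(yaw) Ry(pitch) Rx(roll)).
In Python, from bench import monitor, imaging, arm gives the robot as it stands.
- The arm moves only by the tool carry_out, never from a script. Its argument "rows" is a list of rows, each an object with "dr": the turn, a rotation vector about the tool's x, y, z in units of 5 degrees (1.0 is 5 degrees), a list of three; "travel": the shift along the tool's x, y, z in units of 60 mm (1.0 is 60 mm), a list of three; "grip": the finger opening in mm, from 0 to 91.2. In form: [{"dr": [wx, wy, wz], "travel": [dx, dy, dz], "grip": grip}, ...]. A call has 1 to 8 rows; each row is the pose to reach, as a shift and turn from the pose commanded when the call began, along the tool's axes at that moment; what a row does not reach only later rows make up. A row lasts 1/8 s, in which the tool goes at most 62.5 mm and 10.7 degrees, less where a joint would pass 70% of its speed; a pose out of reach is approached as far as the arm can. A call with a gripper value outside its range is refused whole. The fingers move at their own pace and stop on an object; "force" is the grip in N (left out, the last holds). Time passes only in rows, so rows that repeat a pose let the fingers close. It gives the time, the measured TCP pose, the force and the opening at its end, in the units of the state.
- monitor.read_state(): the state, without advancing time (a new reading comes with each control period).
- imaging.read_camera(name): name is "scene" or "top" or "wrist"; returns (picture, depth): 400x640x3 uint8, red, green, blue; 400x640 float32, mm along the optical axis (not along the pixel's ray), 0 where there is no reading.
- imaging.camera_params(name): a dict with "camera_matrix" (3x3 intrinsics, pixels), "k1" (the pictures are not rectified: a ray, as slopes to the right and down, at radius r is drawn at 1 + k1 r^2 times it, then the intrinsics apply), "R" (3x3) and "t" (3): a world point X has camera coordinates R X + t; the wrist camera has in their place "hand_eye" (4x4, takes a point from camera to tool coordinates, whose origin is the TCP and whose axes are the tool frame's). Camera axes: x right, y down, z forward; pixel columns grow to the right and rows downward; lengths in mm; the calibration is good to about 2 mm. A picture is of the moment at which its call begins: read the wrist's pose just before it. camera_params takes no time and is no camera call.
- arm.job_done(): hands the job in, once; it reports no verdict.
The state is a dict: "clock": time; "joints": joint angles; "qvel": joint speeds; "joint_efforts": joint torques, N m; "ee_pos": TCP position; "orientation": TCP orientation; "contact_force": force on the tool from outside, world axes, zero at the start; "torque": the same for the moment, N m; "finger_gap": opening from 0.0 (shut) to 1.0 (fully open).
Only numpy, scipy, OpenCV 4.12 (cv2) and the standard library are available. Lean on these libraries where they do the work, as an engineer would, in place of code of your own. Each camera call takes 0.05 s, during which the arm holds its last target. There are 200 camera calls.

TASK

The yellow tray on the green mat is to hold a set of one copper and one steel tee, but one of the two is missing. Lift the tee that it lacks out of the sloping open die and set it down, without dropping it, in the middle of that tray's empty pocket: lying flat, square in the pocket, with its stub pointing the same way as its neighbour's. Leave the other tee in the die, and do not disturb the other tees, tools and containers on the bench.

Things in the scene. Friction and masses are not known exactly. Their poses are not given: they have to be found in the camera images.
- die: fixed lower half of a two-cavity forming die on an angle plate, 250 mm wide, face sloping up along its +x at 32 degrees (0.56 rad): normal (-0.53, 0, 0.85). Origin on the bench below the cavities. The face reaches 60 mm down and 90 mm up the slope from the runs. T cavities 6 mm deep, runs along die y, stubs up the slope, so a tee's axis is 7 mm above the face
- cavity0 (a point): floor of the die's cavity on its -y side, below the run's middle, 70 mm above the bench; axes as the die
- cavity1 (a point): the same for the cavity on the +y side, 124 mm away
- punch0 (a point): middle of the top of the fixed blue block (counter-punch) up the slope from cavity0: 32 mm along the slope, 20 mm wide, standing 26 mm above the face, its rod's tip 12 mm beyond the stub. Beside both blocks, at the die's upper corners, are guide pillars 16 mm in diameter and 38 mm high
- punch1 (a point): the same for cavity1
- die_copper: Copper-coloured copper tee: tube (run) 26 mm dia, 100 mm long, with a stub of the same dia at mid-length, stub end 24 mm from the run's axis. Origin on the underside below the run's middle, 13 mm under its axis; y along the run, x along the stub, z up when flat. 160 g. Lies in a die cavity at the start. Pinch it across the run beside the stub, e.g. 33 mm from the middle.
- die_steel: Grey steel tee: tube (run) 26 mm dia, 100 mm long, with a stub of the same dia at mid-length, stub end 24 mm from the run's axis. Origin on the underside below the run's middle, 13 mm under its axis; y along the run, x along the stub, z up when flat. 160 g. Lies in a die cavity at the start. Pinch it across the run beside the stub, e.g. 33 mm from the middle.
- die_copper_stub (a point): centre of the stub's end on die_copper
- die_steel_stub (a point): centre of the stub's end on die_steel
- kit_copper: Copper-coloured copper tee: tube (run) 26 mm dia, 100 mm long, with a stub of the same dia at mid-length, stub end 24 mm from the run's axis. Origin on the underside below the run's middle, 13 mm under its axis; y along the run, x along the stub, z up when flat. 160 g. Lies in tray_p from the start; not to be disturbed.
- kit_steel: Grey steel tee: tube (run) 26 mm dia, 100 mm long, with a stub of the same dia at mid-length, stub end 24 mm from the run's axis. Origin on the underside below the run's middle, 13 mm under its axis; y along the run, x along the stub, z up when flat. 160 g. Lies in tray_q from the start; not to be disturbed.
- tray_p: yellow plastic set tray, 183 x 134 mm and 24 mm high, walls and floor 5 mm, with a cross wall that makes two pockets each 84 mm (tray x) by 124 mm (tray y): the near pocket at -x, the far one at +x, centred 44.5 mm from the tray's origin. Origin under its centre; fixed on one of two mats. Holds one copper tee in its near pocket; the other pocket is empty.
- tray_q: yellow plastic set tray, 183 x 134 mm and 24 mm high, walls and floor 5 mm, with a cross wall that makes two pockets each 84 mm (tray x) by 124 mm (tray y): the near pocket at -x, the far one at +x, centred 44.5 mm from the tray's origin. Origin under its centre; fixed on one of two mats. Holds one steel tee in its far pocket; the other pocket is empty.
- green_mat: green mat, 230 x 180 x 3 mm, origin under its centre, with the tray to be completed on it
- grey_mat: dark grey mat, 230 x 180 x 3 mm, on the die's other side, with the tray that is not wanted now
- offcut: bystander: upright steel tube offcut, 36 mm across, 60 mm high, at the back
- wrench: bystander: steel wrench, about 0.18 m long, lying
- hammer: bystander: hammer, lying
- driver: bystander: screwdriver with an orange handle, lying
- brush: bystander: brush, lying
- pot: bystander: blue plastic cup, 72 mm across, 80 mm high
Mind the look-alikes: they are no part of the job. What is shaped like the die_steel but blue or pink is not meant.

How it is judged (in metres and radians):
On the way:
1. the missing tee has been lifted out of the die, 80 mm or more from where it lay (((horizontal distance between tray_p and green_mat below 0.08 m and distance of die_steel from where it was at the start of the episode above 0.08 m) or (horizontal distance between tray_q and green_mat below 0.08 m and distance of die_copper from where it was at the start of the episode above 0.08 m))), for 0.1 s.
At the end, for the whole second after the job is handed in: The tee missing from the green mat's tray lies released and still in its empty pocket, middle within 20 mm of the pocket's, flat (under 11 deg), square within 23 deg, stub like its neighbour's (tray +x); the other die tee within 10 mm and the trays' own tees within 15 mm of their start (((horizontal distance between tray_p and green_mat below 0.08 m and x of die_steel in the frame of tray_p between 0.0225 and 0.0665 m and y of die_steel in the frame of tray_p between -0.02 and 0.02 m and z of die_steel in the frame of tray_p below 0.011 m and angle between die_steel's own z axis and vertical below 0.2 rad and angle between the x axis of die_steel and the x axis of tray_p, either way round below 0.4 rad and x of die_steel_stub in the frame of tray_p above 0.0445 m and linear speed of die_steel below 0.01 m/s and contact force between die_steel and the fingers below 0.05 N and distance of die_copper from where it was at the start of the episode below 0.01 m and distance of each of kit_copper, kit_steel from where it was at the start of the episode below 0.015 m) or (horizontal distance between tray_q and green_mat below 0.08 m and x of die_copper in the frame of tray_q between -0.0665 and -0.0225 m and y of die_copper in the frame of tray_q between -0.02 and 0.02 m and z of die_copper in the frame of tray_q below 0.011 m and angle between die_copper's own z axis and vertical below 0.2 rad and angle between the x axis of die_copper and the x axis of tray_q, either way round below 0.4 rad and x of die_copper_stub in the frame of tray_q above -0.0445 m and linear speed of die_copper below 0.01 m/s and contact force between die_copper and the fingers below 0.05 N and distance of die_steel from where it was at the start of the episode below 0.01 m and distance of each of kit_copper, kit_steel from where it was at the start of the episode below 0.015 m))); the robot touches nothing.
It fails at once if the tee of the kind that the tray already has is taken from the die ((horizontal distance between tray_p and green_mat below 0.08 m and distance of die_copper from where it was at the start of the episode above 0.02 m) or (horizontal distance between tray_q and green_mat below 0.08 m and distance of die_steel from where it was at the start of the episode above 0.02 m)).
It fails at once if a tee is dropped (falls freely from more than about 15 mm) ((contact force between die_steel and the fingers below 0.05 N and linear speed of die_steel above 0.55 m/s) or (contact force between die_copper and the fingers below 0.05 N and linear speed of die_copper above 0.55 m/s)).
It fails at once if a tee already in a tray is shifted by 15 mm or more (distance of any of kit_copper, kit_steel from where it was at the start of the episode above 0.015 m).
It fails at once if a bystander on the bench is shifted by 25 mm or more (distance of any of offcut, wrench, hammer, driver, brush, pot from where it was at the start of the episode above 0.025 m).
It also fails if it takes over 45 s, if anything falls off the work surface, if the arm or the gripper's body presses on something with over 40 N, if the wrist force passes 120 N, or if a joint passes its speed limit or range.

## Working session

There is one attempt and no reset: what is moved stays moved. The work goes in short steps, Python scripts to look and compute and a tool call to move; the robot and the scene stay as the last step left them, time stands still between calls to the robot, and variables do not carry over. Pictures are saved under pics/ and viewed, about 8 in all and at most 12, crops included, and the job is handed in when it is done.

Besides the shell and the picture viewer there is one more tool, called after "Call:" as a command line: name --argument value ..., lists and objects as JSON in quotes. carry_out: Moves the arm, as the interface text tells. Its arguments: {"type":"object","properties":{"rows":{"type":"array","items":{"type":"object","properties":{"dr":{"type":"array","items":{"type":"number"}},"travel":{"type":"array","items":{"type":"number"}},"grip":{"type":"number"}}}},"force":{"type":"number"}},"required":["rows"]}

```bash
mkdir -p pics; ls
cat > h.py <<'E'
import numpy as np, cv2
from bench import monitor, imaging, arm
from scipy.spatial.transform import Rotation as Ro
def tool():
    s=monitor.read_state(); return Ro.from_euler('xyz',s['orientation']).as_matrix(),np.array(s['ee_pos'])
def cloud(name,save=None):
    R,t=tool(); im,d=imaging.read_camera(name); p=imaging.camera_params(name)
    K=np.array(p['camera_matrix']); k=p['k1']; h,w=d.shape
    u,v=np.meshgrid(np.arange(w),np.arange(h)); x=(u-K[0,2])/K[0,0]; y=(v-K[1,2])/K[1,1]
    rd=np.hypot(x,y); r=rd.copy()
    for _ in range(20): r=rd/(1+k*r*r)
    f=r/np.maximum(rd,1e-9); P=np.stack([x*f*d,y*f*d,d],-1)
    if name=='wrist':
        H=np.array(p['hand_eye']); W=(P@H[:3,:3].T+H[:3,3])@R.T+t
    else: W=(P-np.array(p['t']))@np.array(p['R'])
    W[d==0]=np.nan
    if save: cv2.imwrite(save,im[:,:,::-1]); np.save(save[:-3]+'npy',W)
    return im,W
E
python3 - <<'E'
from h import *
print(monitor.read_state())
cloud('top','pics/top.png'); cloud('scene','pics/scene.png')
E
```

```text
pics
{'clock': 0.0, 'joints': array([ 1.11952517e+00,  4.94171062e-01,  1.34615942e+00,  3.51192842e-06,
        1.30250675e+00, -9.55015165e-02]), 'qvel': array([ 0.00058721, -0.00066011,  0.00015217,  0.00173977,  0.00054395,
        0.00244639]), 'joint_efforts': array([ 1.59152893e-03, -8.78803968e+01, -3.81875932e+01,  7.08211306e-02,
        5.28802222e-02, -1.07093397e-04]), 'ee_pos': array([217.49671477, 585.46080802, 176.13625319]), 'orientation': array([ 3.04337125,  1.56955174, -2.0247883 ]), 'contact_force': array([-0.37310522,  0.39777823, -0.48310816]), 'torque': array([ 0.02590578, -0.01061262, -0.00257746]), 'finger_gap': 1.0012885287395927}
```

View pics/top.png

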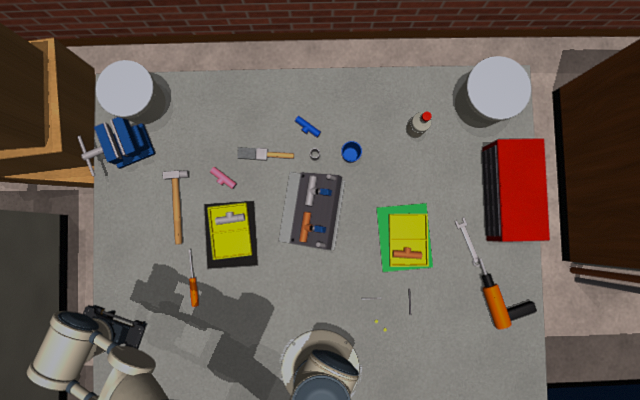

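View pics/scene.png

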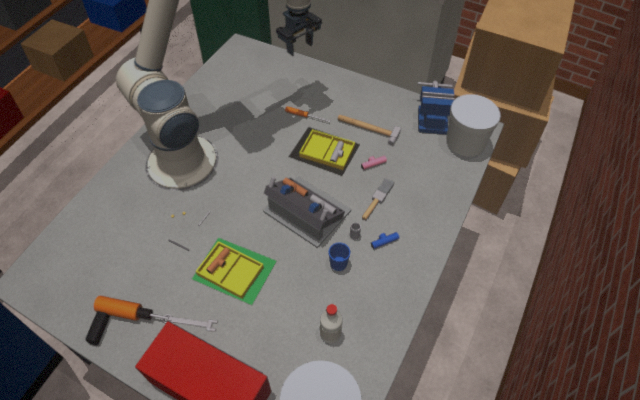

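Top view: the green mat's tray (408,240) holds copper in its near pocket (407,253), so it is tray_p and it lacks **steel**. Candidates for the steel tee: die (311,190), the grey mat's tray (229,217), pink (222,177) and blue (307,126) look-alikes. Only the grey one in the die fits. Next, an enlarged crop to confirm and measure.

Run:
```python
from h import *
im=cv2.imread('pics/top.png'); 
cv2.imwrite('pics/c1.png',cv2.resize(im[160:280,275:440],None,fx=4.8,fy=4.8,interpolation=cv2.INTER_CUBIC))
W=np.load('pics/top.npy')
np.set_printoptions(precision=0,suppress=True)
for n,(u,v) in dict(steel=(311,190),cop=(306,228),cup=(351,152),mat=(382,240),pock=(408,225),kit=(407,253),base=(380,320)).items(): print(n,W[v,u])
b=im[:,:,0].astype(int);g=im[:,:,1].astype(int);r=im[:,:,2].astype(int)
for nm,m in dict(yel=(r>150)&(g>150)&(b<90),grn=(g>120)&(r<90)&(b<110)).items():
    m=m.copy(); m[:, :370]=0; m[:,440:]=0; m[:200]=0;m[275:]=0
    P=W[m]; P=P[np.isfinite(P[:,2])]; print(nm,len(P),np.percentile(P,[1,50,99],axis=0).tolist())
    rc=cv2.minAreaRect(P[:,:2].astype(np.float32)); print(rc)
# die face plane
P=W[165:255,278:345].reshape(-1,3); P=P[np.isfinite(P[:,2])]
print(np.percentile(P,[1,99],axis=0))
```

```text
steel [616.  17. 100.]
cop [490.  36.  95.]
cup [ 759. -128.    5.]
mat [ 442. -230.    3.]
pock [ 493. -322.   13.]
kit [ 396. -311.   34.]
base [ 163. -214.    5.]
yel 1505 [[354.75600628304716, -385.1342658396067, -1.4747505365497298], [456.37307405151904, -320.33647107775323, 7.738456079248314], [528.7818409559685, -254.00018763496627, 30.318625507149612]]
((440.5921630859375, -320.02972412109375), (134.58889770507812, 181.62100219726562), 88.84614562988281)
grn 1137 [[335.6040112424222, -402.04876106420545, -6.429120795668766], [487.93364693364975, -250.6024032643419, 1.9025478606831618], [566.8738197901216, -215.7645341674939, 10.554161937765867]]
((451.26416015625, -310.433349609375), (228.85450744628906, 184.08218383789062), 3.889727830886841)
[[400. -98.  -8.]
 [714. 136. 137.]]
```

View pics/c1.png

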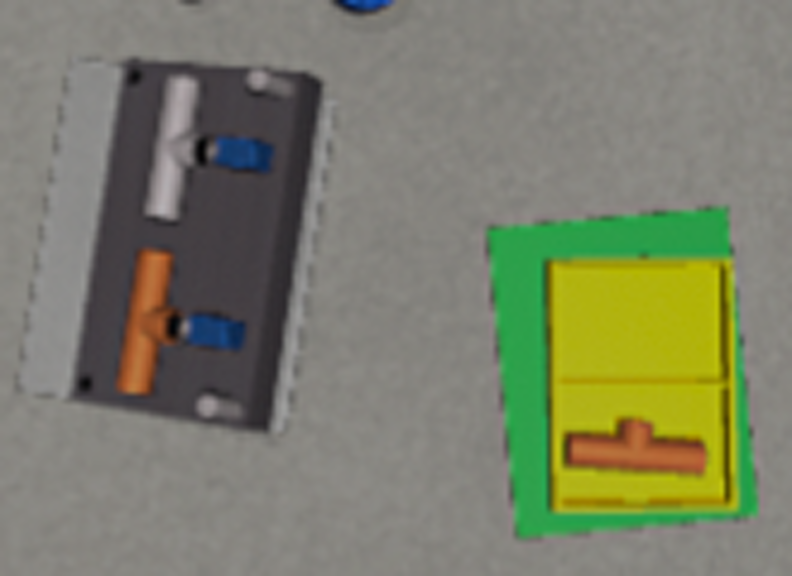

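The crop confirms it: the steel tee is in the die at crop (172,147), with its run from (182,77) to (163,215) and its stub to the right at (205,150). The tray's empty far pocket is at crop (637,320), and the copper neighbour's stub points up (tray +x ≈ world +x). Next: work out positions and a wrist-joint feasibility check.

```bash
cat >> h.py <<'E'
def ray(name,uv,z):
    p=imaging.camera_params(name); K=np.array(p['camera_matrix']); out=[]
    R,t=np.array(p['R']),np.array(p['t']); c=-R.T@t
    for u,v in uv:
        x=(u-K[0,2])/K[0,0]; y=(v-K[1,2])/K[1,1]; rd=np.hypot(x,y); r=rd
        for _ in range(20): r=rd/(1+p['k1']*r*r)
        d=R.T@np.array([x*r/rd,y*r/rd,1]); out.append(c+d*(z-c[2])/d[2])
    return np.array(out)
def teeframe(yaw,tilt=0):  # tee axes in world: x stub, y run, z up
    return Ro.from_euler('z',yaw,degrees=True).as_matrix()@Ro.from_euler('y',-tilt,degrees=True).as_matrix()
def toolR(T,s): # tool x=-tee z, tool z=s*tee x
    x=-T[:,2]; z=s*T[:,0]; return np.stack([x,np.cross(z,x),z],1)
def move(Rt,pt):  # from present tool pose, in carry_out units
    R,p=tool(); return Ro.from_matrix(R.T@Rt).as_rotvec(degrees=True)/5, R.T@(pt-p)/60
E
python3 - <<'E'
from h import *
np.set_printoptions(precision=3,suppress=True)
c=lambda L:[(275+(x+.5)/4.8-.5,160+(y+.5)/4.8-.5) for x,y in L]
a=ray('top',c([(182,77),(163,215),(160,250),(128,392)]),81); print(a); 
for i in (0,2):
    d=a[i]-a[i+1]; print(np.hypot(*d[:2]),np.degrees(np.arctan2(d[1],d[0]))-90,(a[i]+a[i+1])/2)
q=ray('top',c([(548,258),(735,258),(740,510),(553,511)]),27); print(q,q.mean(0))
k=ray('top',c([(566,448),(706,457)]),21); print('kit',k)
s=monitor.read_state();R,p=tool(); print('R',R); J=s['joints']
print(imaging.camera_params('wrist')['hand_eye'])
F=(Ro.from_euler('z',J[0])*Ro.from_euler('y',J[1]+J[2])*Ro.from_euler('z',J[3])*Ro.from_euler('y',J[4])*Ro.from_euler('z',J[5])).as_matrix()
O=F.T@R; print('flange->tool',O)
for nm,T,q1,q23 in (('die',teeframe(-97,32),.1,1.75),('tray',teeframe(-1),-.58,1.75)):
  for sg in (1,-1):
    G=(Ro.from_euler('z',q1)*Ro.from_euler('y',q23)).as_matrix().T@toolR(T,sg)@np.linalg.inv(O)
    print(nm,sg,Ro.from_matrix(G).as_euler('ZYZ'))
E
```

```text
[[666.862  10.863  81.   ]
 [569.304  26.349  81.   ]
 [544.666  28.977  81.   ]
 [445.521  53.491  81.   ]]
98.77925851464651 -99.01942988422405 [618.083  18.606  81.   ]
102.13065458475387 -103.88803552191771 [495.093  41.234  81.   ]
[[ 535.089 -252.923   27.   ]
 [ 531.986 -390.064   27.   ]
 [ 348.841 -386.972   27.   ]
 [ 351.534 -250.748   27.   ]] [ 441.863 -320.177   27.   ]
kit [[ 396.496 -262.612   21.   ]
 [ 387.456 -364.868   21.   ]]
R [[-0.    -0.937  0.348]
 [-0.001  0.348  0.937]
 [-1.     0.    -0.001]]
[[  -0.001   -0.287    0.958 -207.419]
 [   0.001   -0.958   -0.287   80.448]
 [   1.       0.       0.001   -0.641]
 [   0.       0.       0.       1.   ]]
flange->tool [[ 0.  0. -1.]
 [ 0.  1.  0.]
 [ 1. -0.  0.]]
die 1 [-0.544  1.535  1.853]
die -1 [-0.544  1.535 -1.289]
tray 1 [-0.     1.392 -0.563]
tray -1 [0.    1.392 2.579]
```

```bash
cat >> h.py <<'E'
D=teeframe(-100.3,32); C=np.array([617.5,18.5,81])
def dtcp(h,s=-33): return C+s*D[:,1]+h*D[:,2]  # h: TCP height above the tee axis
E
python3 - <<'E'
from h import *
np.set_printoptions(precision=3,suppress=True)
print(dtcp(130),*move(toolR(D,1),dtcp(130)))
E
```

```text
[597.349  92.18  191.246] [32.738 -0.831 -9.368] [-0.246 -8.798 -5.503]
```

Call:
carry_out --rows '[{"dr":[2,0,-0.6],"travel":[-0.5,-0.55,-0.35],"grip":91},{"dr":[4,-0.1,-1.2],"travel":[-0.6,-1.1,-0.7],"grip":91},{"dr":[6,-0.15,-1.7],"travel":[-0.7,-1.65,-1.05],"grip":91},{"dr":[8,-0.2,-2.3],"travel":[-0.8,-2.2,-1.4],"grip":91},{"dr":[10,-0.25,-2.9],"travel":[-0.8,-2.75,-1.75],"grip":91},{"dr":[12,-0.3,-3.4],"travel":[-0.8,-3.3,-2.1],"grip":91},{"dr":[14,-0.35,-4],"travel":[-0.8,-3.85,-2.4],"grip":91},{"dr":[16,-0.4,-4.6],"travel":[-0.8,-4.4,-2.75],"grip":91}]'

```text
clock: 1.1
ee_pos: [408.2, 338.2, 224.6]
orientation: [-0.775, 1.199, -0.979]
contact_force: [0.0, 0.6, -0.1]
finger_gap: 1.0
```

Run:
```python
from h import *
np.set_printoptions(precision=3,suppress=True)
s=monitor.read_state(); print(s['clock'],s['joints'],s['ee_pos'])
print(dtcp(130),*move(toolR(D,1),dtcp(130)))
```

```text
1.1 [ 0.839  0.385  1.474 -0.366  1.391  1.129] [408.171 338.2   224.564]
[597.349  92.18  191.246] [16.669 -0.407 -4.771] [ 2.393 -2.988  3.523]
```

Call:
carry_out --rows '[{"dr":[2,-0.05,-0.6],"travel":[0.3,-0.37,0.44],"grip":60},{"dr":[4,-0.1,-1.2],"travel":[0.6,-0.75,0.88],"grip":60},{"dr":[6,-0.15,-1.7],"travel":[0.9,-1.12,1.32],"grip":60},{"dr":[8,-0.2,-2.3],"travel":[1.2,-1.5,1.76],"grip":60},{"dr":[10,-0.25,-2.9],"travel":[1.5,-1.87,2.2],"grip":60},{"dr":[12,-0.3,-3.4],"travel":[1.8,-2.24,2.64],"grip":60},{"dr":[14,-0.35,-4],"travel":[2.1,-2.6,3.08],"grip":60},{"dr":[16,-0.4,-4.6],"travel":[2.39,-2.99,3.52],"grip":60}]'

```text
clock: 2.1
ee_pos: [598.4, 93.3, 190.5]
orientation: [-0.034, 1.012, -1.722]
contact_force: [-0.6, 0.3, -0.1]
finger_gap: 0.661
```

Run:
```python
from h import *
np.set_printoptions(precision=3,suppress=True)
s=monitor.read_state(); print(s['clock'],s['joints'],s['ee_pos'])
print(dtcp(130),*move(toolR(D,1),dtcp(130)))
```

```text
2.1 [ 0.356  0.636  1.204 -0.482  1.594  2.104] [598.401  93.319 190.536]
[597.349  92.18  191.246] [ 0.671  0.004 -0.176] [ 0.001 -0.015  0.024]
```

Call:
carry_out --rows '[{"dr":[0.67,0,-0.18],"travel":[0,-0.015,0.024],"grip":60},{"dr":[0.67,0,-0.18],"travel":[0,-0.015,0.024],"grip":60}]'

```text
clock: 2.35
ee_pos: [597.0, 92.6, 191.3]
orientation: [-0.004, 1.012, -1.749]
contact_force: [-1.0, 1.0, -0.4]
finger_gap: 0.654
```

```bash
cat > w.py <<'E'
from h import *
import sys
np.set_printoptions(precision=2,suppress=True)
n=sys.argv[1]; im,W=cloud('wrist','pics/%s.png'%n)
V=(W-C)@D; np.save('pics/%sV.npy'%n,V)   # die frame about expected tee axis
E
python3 w.py w1
python3 - <<'E'
from h import *
np.set_printoptions(precision=2,suppress=True)
V=np.load('pics/w1V.npy'); im=cv2.imread('pics/w1.png').astype(int)
print(tool()[1]-dtcp(130))
x,y,z=V.reshape(-1,3).T
f=(x>-45)&(x<-20)&(abs(y)<50)&(z<8); A=np.c_[x,y,np.ones_like(x)][f]; print('face plane',np.linalg.lstsq(A,z[f],rcond=None)[0],f.sum())
t=(z>1)&(z<20)&(abs(x)<20)&(abs(y)<70)
for lo in (-45,-35,-25,20,30,40):
    m=t&(y>lo-4)&(y<lo+4); 
    # circle fit r=13
    from scipy.optimize import least_squares
    r=least_squares(lambda q:np.hypot(x[m]-q[0],z[m]-q[1])-13,[0,0],loss='soft_l1'); print(lo,m.sum(),r.x,np.percentile(x[m],[2,98]),z[m].max())
m=t&(abs(x)<8)&(z>6); print('run ends',np.percentile(y[m],[1,99]))
E
```

```text
[-0.62  0.91  0.3 ]
face plane [-0.    0.   -8.59] 2197
-45 158 [-0.12 -2.  ] [-11.96  11.52] 11.902002715003846
-35 170 [ 0.   -1.84] [-11.92  11.35] 13.411631002962368
-25 178 [-0.14 -1.84] [-11.86  11.17] 12.327950457846331
20 215 [-0.29 -1.69] [-12.75  11.56] 13.245162513762367
30 200 [-0.21 -1.7 ] [-12.71  11.39] 12.91471593287119
40 224 [-0.22 -1.79] [-12.66  11.22] 12.726209856582448
run ends [-47.46  50.43]
```

View pics/w1.png

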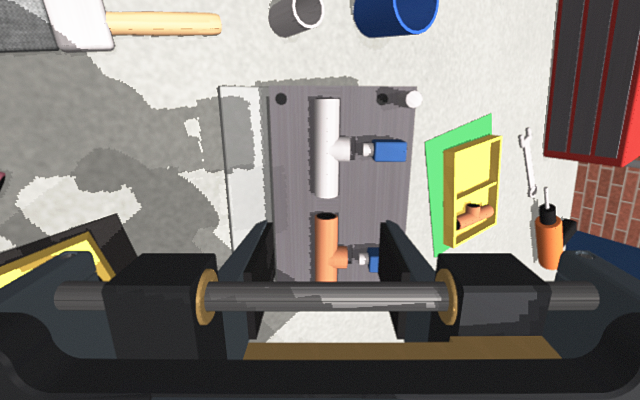

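The view matches the model: the face is parallel to the tool (slope 0), and the steel tee is at (328,148) with the fingers straddling its line. The fit puts the tee's axis within 2 mm of the estimate.

```bash
sed -i 's/^D=teeframe.*/D=teeframe(-100.3,32); C=np.array([617.5,18.5,81])\nC=C+D@np.array([-.2,1.5,-1.8])/' h.py
python3 - <<'E'
from h import *
np.set_printoptions(precision=3,suppress=True)
for h in (20,-4.5): print(*move(toolR(D,1),dtcp(h)))
E
```

```text
[ 0.078 -0.001 -0.017] [1.874 0.035 0.006]
[ 0.078 -0.001 -0.017] [2.283 0.035 0.006]
```

Call:
carry_out --rows '[{"dr":[0.08,0,0],"travel":[0.6,0.035,0.006],"grip":55},{"dr":[0.08,0,0],"travel":[1.2,0.035,0.006],"grip":55},{"dr":[0.08,0,0],"travel":[1.7,0.035,0.006],"grip":55},{"dr":[0.08,0,0],"travel":[1.95,0.035,0.006],"grip":55},{"dr":[0.08,0,0],"travel":[2.12,0.035,0.006],"grip":55},{"dr":[0.08,0,0],"travel":[2.22,0.035,0.006],"grip":55},{"dr":[0.08,0,0],"travel":[2.28,0.035,0.006],"grip":55},{"dr":[0.08,0,0],"travel":[2.28,0.035,0.006],"grip":55}]'

```text
clock: 3.4
ee_pos: [586.4, 21.3, 76.2]
orientation: [0.005, 1.013, -1.747]
contact_force: [0.1, 0.2, 0.6]
finger_gap: 0.606
```

Run:
```python
from h import *
np.set_printoptions(precision=3,suppress=True)
s=monitor.read_state(); print(s['clock'],s['contact_force'],s['finger_gap']*91.2, (tool()[1]-C)@D)
cloud('wrist','pics/w2.png')
```

```text
3.4 [0.052 0.218 0.596] 55.26045968649796 [  0.089 -32.622  -3.756]
```

View pics/w2.png

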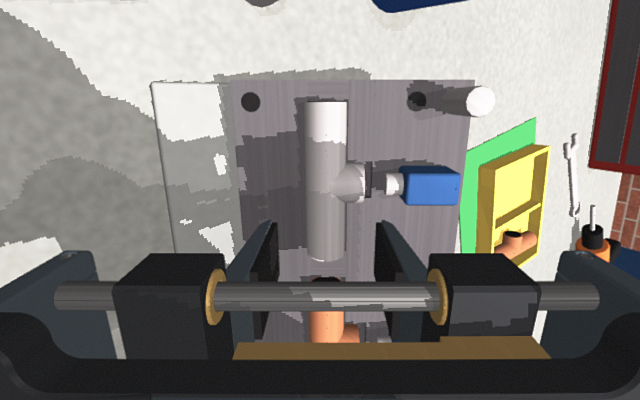

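Run:
```python
from h import *
np.set_printoptions(precision=1,suppress=True)
V=(np.load('pics/w2.npy')-C)@D; 
for (u,v) in [(273,226),(268,226),(274,240),(274,255),(270,270),(265,245),(380,228),(384,245),(326,258),(326,245),(352,183),(326,105)]: print(u,v,V[v,u])
```

```text
273 226 [-28.7 -16.2  37.4]
268 226 [-30.6 -14.5  41.8]
274 240 [-27.  -20.6  46.2]
274 255 [-27.  -28.1  48.6]
270 270 [-27.1 -30.   61.1]
265 245 [-28.3 -15.6  63.3]
380 228 [ 29.5 -16.3  40.1]
384 245 [ 28.3 -17.1  60.1]
326 258 [  0.3 -48.5  12.2]
326 245 [  0.3 -39.2  12.4]
352 183 [16.   1.9 13. ]
326 105 [ 0.4 47.3 12.6]
```

Run:
```python
from h import *
np.set_printoptions(precision=1,suppress=True)
V=(np.load('pics/w2.npy')-C)@D
for v in range(190,240,4): print(v,[V[v,u].round().tolist() for u in (262,270,276)])
p=imaging.camera_params('wrist');H=np.array(p['hand_eye']);K=np.array(p['camera_matrix'])
for T in ([0,16,-28],[0,-16,-28],[0,0,-28],[-40,16,-28],[-19,16,28]):
    c=np.linalg.inv(H)@np.r_[T,1]; x,y=c[:2]/c[2]; f=1+p['k1']*(x*x+y*y); print(T,K[0,0]*x*f+K[0,2],K[1,1]*y*f+K[1,2],c[2])
```

```text
190 [[-43.0, -8.0, -7.0], [-37.0, -8.0, -7.0], [-33.0, -8.0, -7.0]]
194 [[-43.0, -11.0, -7.0], [-37.0, -10.0, -6.0], [-33.0, -11.0, -7.0]]
198 [[-43.0, -14.0, -8.0], [-38.0, -13.0, -7.0], [-34.0, -13.0, -7.0]]
202 [[-43.0, -16.0, -7.0], [-38.0, -16.0, -7.0], [-34.0, -16.0, -7.0]]
206 [[-43.0, -19.0, -7.0], [-38.0, -19.0, -6.0], [-34.0, -19.0, -6.0]]
210 [[-43.0, -22.0, -6.0], [-38.0, -22.0, -7.0], [-34.0, -22.0, -7.0]]
214 [[-44.0, -25.0, -7.0], [-38.0, -25.0, -6.0], [-34.0, -25.0, -6.0]]
218 [[-44.0, -28.0, -6.0], [-38.0, -28.0, -7.0], [-34.0, -28.0, -7.0]]
222 [[-44.0, -31.0, -7.0], [-30.0, -14.0, 36.0], [-28.0, -16.0, 33.0]]
226 [[-34.0, -14.0, 43.0], [-30.0, -16.0, 39.0], [-27.0, -16.0, 38.0]]
230 [[-33.0, -14.0, 48.0], [-29.0, -15.0, 45.0], [-27.0, -18.0, 39.0]]
234 [[-32.0, -15.0, 52.0], [-28.0, -16.0, 50.0], [-27.0, -20.0, 39.0]]
238 [[-31.0, -14.0, 58.0], [-27.0, -16.0, 55.0], [-27.0, -23.0, 39.0]]
[0, 16, -28] 283.954084299631 203.8720028598738 217.44249544077684
[0, -16, -28] 285.64531334614645 247.52527852452863 226.62913163674835
[0, 0, -28] 284.8146413783851 226.15545371066898 222.0358135387626
[-40, 16, -28] 274.87111200575015 226.01248630941802 179.1262700170228
[-19, 16, 28] 371.344969097887 213.41732040129847 199.20270045769476
```

The wrist picture shows finger bodies ending about 37 mm behind the TCP, which disagrees with the stated frame. Closing settles it: about 25 mm opening means the tee is held.

Call:
carry_out --rows '[{"dr":[0,0,0],"travel":[0,0,0],"grip":20},{"dr":[0,0,0],"travel":[0,0,0],"grip":20},{"dr":[0,0,0],"travel":[0,0,0],"grip":20},{"dr":[0,0,0],"travel":[0,0,0],"grip":20}]' --force 25

```text
clock: 3.95
ee_pos: [586.2, 21.1, 76.1]
orientation: [0.005, 1.013, -1.747]
contact_force: [-0.6, -0.1, -0.4]
finger_gap: 0.226
```

Run:
```python
from h import *
np.set_printoptions(precision=3,suppress=True)
s=monitor.read_state(); print(s['clock'],s['contact_force'],s['finger_gap']*91.2, (tool()[1]-C)@D)
im,W=cloud('scene','pics/s2.png')
cv2.imwrite('pics/s2c.png',cv2.resize(cv2.imread('pics/s2.png')[140:260,230:370],None,fx=5,fy=5,interpolation=cv2.INTER_CUBIC))
```

```text
3.95 [-0.614 -0.055 -0.393] 20.579927799620602 [  0.164 -32.735  -3.968]
```

View pics/s2c.png

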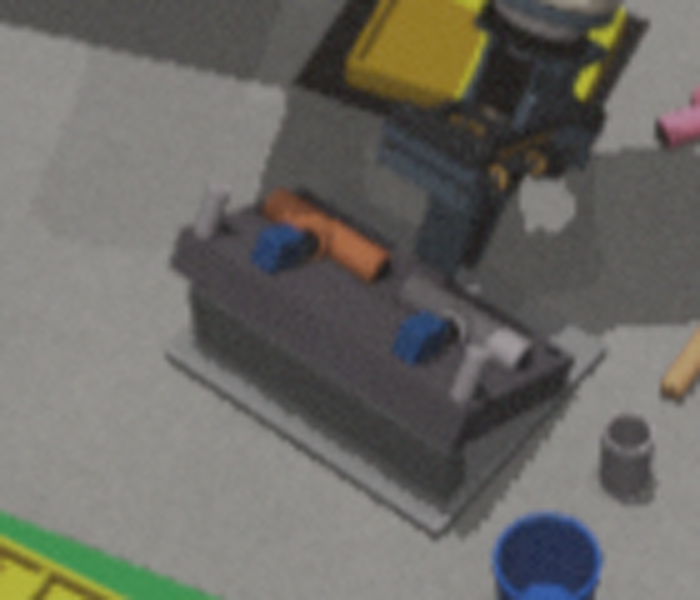

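The gap reached 20 mm, so nothing is held. The crop shows the closed fingers, at (455,250), ending above the steel tee. The real tips are therefore short of the stated TCP. I'll measure them.

Run:
```python
from h import *
np.set_printoptions(precision=1,suppress=True)
im,W=cloud('wrist','pics/w3.png'); V=(W-C)@D
for u in (300,305,310,340,345,350): 
    col=V[:,u]; vs=[v for v in range(180,300) if col[v,2]>16 and abs(col[v,0])<30]; print(u,vs[0],col[vs[0]],col[vs[0]+3])
S=np.load('pics/s2.npy'); Vs=(S-C)@D; R,p=tool()
m=(abs(Vs[...,0])<40)&(Vs[...,1]>-60)&(Vs[...,1]<-5)&(Vs[...,2]>15)&(Vs[...,2]<75)
q=Vs[m]; print(len(q))
for lo in range(15,75,6):
    k=(q[:,2]>=lo)&(q[:,2]<lo+6); 
    if k.sum(): print(lo,k.sum(),q[k].min(0),q[k].max(0))
t=Vs[(abs(Vs[...,0])<8)&(Vs[...,1]>10)&(Vs[...,1]<45)&(Vs[...,2]>5)&(Vs[...,2]<20)]; print('tee top by scene',np.median(t,0))
```

```text
300 220 [-14.1 -14.4  33.1] [-13.6 -13.9  39. ]
305 222 [-11.4 -15.8  32.5] [-11.1 -15.8  37.1]
310 281 [ -3.9   1.1 122.9] [ -3.8   1.5 125.2]
340 281 [  4.5   0.9 122.6] [  4.4   0.7 123.9]
345 222 [ 11.  -15.8  32.4] [ 10.9 -16.6  35.2]
350 222 [ 13.8 -15.4  33.6] [ 13.5 -15.9  36.9]
148
27 1 [-14.7 -20.3  30.7] [-14.7 -20.3  30.7]
33 17 [-12.1 -46.6  34. ] [ 26.4 -17.1  38.4]
39 22 [-17.  -50.4  39. ] [ 30.6 -15.9  45. ]
45 18 [-10.6 -52.   45.3] [ 26.2 -17.   50.9]
51 27 [-13.7 -48.1  51.3] [ 28.5 -14.4  57. ]
57 20 [-13.3 -51.3  57.3] [ 32.3 -14.8  63. ]
63 22 [-13.2 -50.8  63.1] [ 30.6 -16.   68.7]
69 21 [-16.5 -48.8  69.8] [ 29.3 -15.5  74.9]
tee top by scene [ 4.9 24.8 11. ]
```

Both cameras agree: the tips are about 36 mm behind the reported TCP along the tool's x, and centred sideways. I'll open, advance in guarded steps and account for that offset.

Call:
carry_out --rows '[{"dr":[0,0,0],"travel":[0,0,0],"grip":55},{"dr":[0,0,0],"travel":[0,0,0],"grip":55},{"dr":[0,0,0],"travel":[0,0,0],"grip":55},{"dr":[0,0,0],"travel":[0.15,0,0],"grip":55},{"dr":[0,0,0],"travel":[0.3,0,0],"grip":55},{"dr":[0,0,0],"travel":[0.43,0,0],"grip":55},{"dr":[0,0,0],"travel":[0.48,0,0],"grip":55},{"dr":[0,0,0],"travel":[0.48,0,0],"grip":55}]'

```text
clock: 5.05
ee_pos: [583.4, 5.9, 51.4]
orientation: [0.004, 1.012, -1.748]
contact_force: [-0.2, -1.1, 0.3]
finger_gap: 0.605
```

Run:
```python
from h import *
np.set_printoptions(precision=1,suppress=True)
s=monitor.read_state(); print(s['clock'],s['contact_force'],s['finger_gap']*91.2, (tool()[1]-C)@D)
im,W=cloud('wrist','pics/w4.png'); V=(W-C)@D
for u in (268,272,276,280,378,384,388): 
    col=V[:,u]; vs=[v for v in range(180,300) if 20<abs(col[v,0])<38 and -22<col[v,1]<-10]; print(u,vs[0],col[vs[0]],col[vs[0]+3])
f=V[100:200,230:290].reshape(-1,3); print('face',np.nanmedian(f,0))
```

```text
5.05 [-0.2 -1.1  0.3] 55.21424110441446 [  0.2 -32.8 -33.1]
268 208 [-33.8 -11.3  -7.9] [-33.7 -12.7  -6.6]
272 207 [-31.1 -10.1  -6.2] [-31.3 -12.   -6.4]
276 207 [-28.8 -10.1  -6.4] [-29.  -12.1  -6.6]
280 207 [-26.6 -10.5  -7.3] [-26.8 -12.5  -7.8]
378 207 [ 31.  -10.5  -7.2] [ 31.2 -12.5  -7.7]
384 207 [ 34.4 -10.2  -6.5] [ 34.5 -12.1  -6.4]
388 208 [ 36.8 -11.   -6.8] [ 36.8 -12.6  -6. ]
face [-36.5  23.6  -6.7]
```

Call:
carry_out --rows '[{"dr":[0,0,0],"travel":[0.06,0,0],"grip":55},{"dr":[0,0,0],"travel":[0.12,0,0],"grip":55},{"dr":[0,0,0],"travel":[0.12,0,0],"grip":20},{"dr":[0,0,0],"travel":[0.12,0,0],"grip":20},{"dr":[0,0,0],"travel":[0.12,0,0],"grip":20},{"dr":[0,0,0],"travel":[0.12,0,0],"grip":20},{"dr":[0,0,0],"travel":[0.12,0,0],"grip":20}]' --force 40

```text
clock: 5.98
ee_pos: [583.0, 2.4, 45.6]
orientation: [0.005, 1.013, -1.747]
contact_force: [0.1, 0.5, 0.8]
finger_gap: 0.28
```

Run:
```python
from h import *
np.set_printoptions(precision=1,suppress=True)
s=monitor.read_state(); print(s['clock'],s['contact_force'],s['finger_gap']*91.2, (tool()[1]-C)@D)
```

```text
5.975 [0.1 0.5 0.8] 25.515340021391662 [  0.1 -32.6 -39.9]
```

Gripped at 25.5 mm. Lifting along the face normal.

Call:
carry_out --rows '[{"dr":[0,0,0],"travel":[-0.1,0,0],"grip":15},{"dr":[0,0,0],"travel":[-0.4,0,0],"grip":15},{"dr":[0,0,0],"travel":[-0.8,0,0],"grip":15},{"dr":[0,0,0],"travel":[-1.2,0,0],"grip":15},{"dr":[0,0,0],"travel":[-1.6,0,0],"grip":15},{"dr":[0,0,0],"travel":[-2.0,0,0],"grip":15},{"dr":[0,0,0],"travel":[-2.4,0,0],"grip":15},{"dr":[0,0,0],"travel":[-2.4,0,0],"grip":15}]'

```text
clock: 6.98
ee_pos: [597.3, 78.9, 169.6]
orientation: [0.011, 1.015, -1.741]
contact_force: [-0.3, -0.1, -1.5]
finger_gap: 0.277
```

```bash
cat > w5.py <<'E'
from h import *
import sys
np.set_printoptions(precision=2,suppress=True)
s=monitor.read_state(); print(s['clock'],s['joints'],s['contact_force'],s['finger_gap']*91.2)
R,p=tool(); im,W=cloud('wrist','pics/%s.png'%sys.argv[1]); Q=(W-p)@R  # tool frame
x,y,z=Q.reshape(-1,3).T
m=(x>-60)&(x<-20)&(abs(z)<12)&(y>20)&(y<100); print(m.sum())
from scipy.optimize import least_squares
for lo in (36,44,52,70):
    k=m&(abs(y-lo)<4)
    if k.sum()>20:
        r=least_squares(lambda q:np.hypot(z[k]-q[0],x[k]-q[1])-13,[0,-38],loss='soft_l1'); print(lo,k.sum(),r.x)
n=m&(abs(z)<4); print('end',np.percentile(y[n],99))
E
python3 w5.py w5
```

```text
6.975 [ 0.33  0.65  1.24 -0.48  1.55  2.17] [-0.32 -0.06 -1.47] 25.21761756830661
5972
36 732 [  1.47 -40.42]
44 742 [  0.42 -39.77]
52 759 [  0.18 -39.76]
70 826 [  0.12 -39.71]
end 81.74623033624809
```

View pics/w5.png

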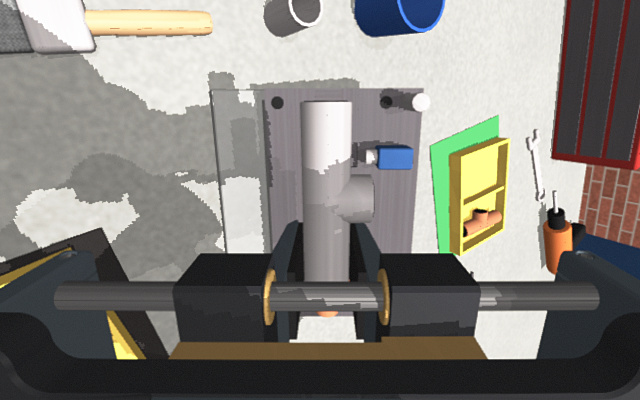

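The lift is good: the tee is held with its run parallel to the tool's y, its axis 39.8 mm behind the TCP and its middle at tool y = +32. Now the transfer to above the tray.

```bash
cat >> h.py <<'E'
TR=toolR(teeframe(-1),1); off=np.array([-39.8,32,0.1]); PK=np.array([486.4,-321.0,21])
E
python3 - <<'E'
from h import *
np.set_printoptions(precision=3,suppress=True)
g=PK+[0,0,130]-TR@off; print(g,*move(TR,g))
# straight line/rot at fractions: tee centre height check
R,p=tool(); dr,tv=move(TR,g)
for f in (.25,.5,.75): print(f,(p+f*(g-p))+R@Ro.from_rotvec(np.radians(dr*5*f)).as_matrix()@off)
E
```

```text
[ 485.742 -352.993  111.2  ] [-19.297   4.725   5.488] [ 4.719 -0.537  5.776]
0.25 [598.891  -4.98  187.094]
0.5 [ 562.56  -105.853  173.655]
0.75 [ 524.367 -211.021  161.783]
```

Call:
carry_out --rows '[{"dr":[-1.0,0.25,0.3],"travel":[-0.1,-0.03,0.5],"grip":15},{"dr":[-2.2,0.55,0.6],"travel":[0.05,-0.06,0.95],"grip":15},{"dr":[-3.6,0.9,1.0],"travel":[0.35,-0.1,1.4],"grip":15},{"dr":[-5,1.2,1.4],"travel":[0.75,-0.13,1.8],"grip":15},{"dr":[-6.4,1.55,1.8],"travel":[1.15,-0.17,2.2],"grip":15},{"dr":[-7.8,1.9,2.2],"travel":[1.5,-0.21,2.6],"grip":15},{"dr":[-9.2,2.25,2.6],"travel":[1.85,-0.25,3.0],"grip":15},{"dr":[-10.6,2.6,3.0],"travel":[2.2,-0.3,3.4],"grip":15}]'

```text
clock: 8.02
ee_pos: [533.6, -159.4, 162.9]
orientation: [-0.492, 1.295, -1.271]
contact_force: [-0.8, -0.6, -0.9]
finger_gap: 0.275
```

Run:
```python
from h import *
np.set_printoptions(precision=3,suppress=True)
s=monitor.read_state(); print(s['clock'],s['joints'],s['ee_pos'],s['finger_gap']*91.2)
g=PK+[0,0,130]-TR@off; print(g,*move(TR,g))
```

```text
8.025 [-0.233  0.361  1.673 -0.286  0.985  0.69 ] [ 533.634 -159.352  162.919] 25.1041332061773
[ 485.742 -352.993  111.2  ] [-8.664  2.083  2.484] [ 1.606 -2.696  1.396]
```

Call:
carry_out --rows '[{"dr":[-1.4,0.35,0.4],"travel":[0.25,-0.45,0.23],"grip":15},{"dr":[-2.9,0.7,0.83],"travel":[0.5,-0.9,0.46],"grip":15},{"dr":[-4.3,1.05,1.25],"travel":[0.8,-1.35,0.7],"grip":15},{"dr":[-5.8,1.4,1.66],"travel":[1.05,-1.8,0.93],"grip":15},{"dr":[-7.2,1.74,2.07],"travel":[1.33,-2.25,1.16],"grip":15},{"dr":[-8.66,2.08,2.48],"travel":[1.6,-2.7,1.4],"grip":15},{"dr":[-8.66,2.08,2.48],"travel":[1.6,-2.7,1.4],"grip":15},{"dr":[-8.66,2.08,2.48],"travel":[1.6,-2.7,1.4],"grip":15}]'

```text
clock: 9.02
ee_pos: [485.7, -351.5, 111.9]
orientation: [-0.665, 1.57, -0.689]
contact_force: [-0.2, 0.7, -0.1]
finger_gap: 0.277
```

```bash
python3 w5.py w6
python3 - <<'E'
from h import *
np.set_printoptions(precision=3,suppress=True)
g=PK+[0,0,130]-TR@off; print(g,*move(TR,g))
W=np.load('pics/w6.npy')
im=cv2.imread('pics/w6.png').astype(int); b,gg,r=im[...,0],im[...,1],im[...,2]
m=(r>120)&(gg>120)&(b<0.6*r)&(W[...,2]<40); P=W[m]
print(m.sum(),np.percentile(P,[1,50,99],axis=0))
rim=P[(P[:,2]>22)&(P[:,2]<32)]; print(len(rim),np.percentile(rim,[1,99],axis=0), cv2.minAreaRect(rim[:,:2].astype(np.float32)))
fl=P[(P[:,2]>3)&(P[:,2]<14)]; print('floor',len(fl),np.median(fl[:,2]))
E
```

```text
9.025 [-0.73  0.53  1.49  0.    1.13 -0.7 ] [-0.18  0.72 -0.09] 25.223125110979247
5807
36 730 [  1.57 -40.46]
44 743 [  0.75 -40.09]
52 765 [  0.73 -40.09]
70 846 [  0.65 -40.  ]
end 80.02367527999107
[ 485.742 -352.993  111.2  ] [-0.06   0.016  0.012] [ 0.018 -0.031 -0.004]
17139 [[ 352.376 -385.4      5.636]
 [ 427.756 -307.539    7.775]
 [ 533.518 -253.932   32.978]]
4443 [[ 351.481 -386.774   22.493]
 [ 534.488 -253.429   31.781]] ((442.78448486328125, -320.6567077636719), (134.23318481445312, 184.20152282714844), 89.09940338134766)
floor 12093 7.371601849720648
```

View pics/w6.png

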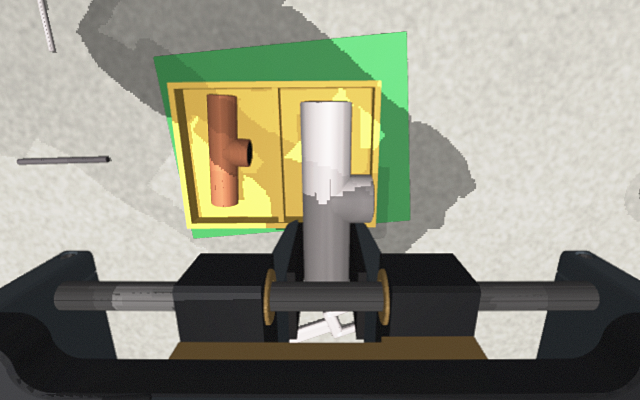

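The picture shows the tray ((175,80)–(380,225)), with the copper stub and the held steel stub both pointing right (tray +x) and the steel tee above the empty pocket. The wrist-based tray centre (442.8,-320.6) agrees with the top camera. Descending.

Call:
carry_out --rows '[{"dr":[0,0,0],"travel":[0.5,0,0],"grip":15},{"dr":[0,0,0],"travel":[1.0,0,0],"grip":15},{"dr":[0,0,0],"travel":[1.4,0,0],"grip":15},{"dr":[0,0,0],"travel":[1.7,0,0],"grip":15},{"dr":[0,0,0],"travel":[1.9,0,0],"grip":15},{"dr":[0,0,0],"travel":[2.02,0,0],"grip":15},{"dr":[0,0,0],"travel":[2.1,0,0],"grip":15},{"dr":[0,0,0],"travel":[2.12,0,0],"grip":15}]'

```text
clock: 10.07
ee_pos: [486.8, -352.5, -14.5]
orientation: [-0.68, 1.568, -0.702]
contact_force: [-0.2, -0.3, -1.3]
finger_gap: 0.276
```

Call:
carry_out --rows '[{"dr":[0,0,0],"travel":[0.02,0,0],"grip":15},{"dr":[0,0,0],"travel":[0.03,0,0],"grip":15},{"dr":[0,0,0],"travel":[0.03,0,0],"grip":15}]'

```text
clock: 10.45
ee_pos: [486.7, -352.4, -16.3]
orientation: [-0.677, 1.568, -0.698]
contact_force: [0.4, 0.3, -1.7]
finger_gap: 0.282
```

Call:
carry_out --rows '[{"dr":[0,0,0],"travel":[0.02,0,0],"grip":15},{"dr":[0,0,0],"travel":[0.03,0,0],"grip":15},{"dr":[0,0,0],"travel":[0.03,0,0],"grip":15}]'

```text
clock: 10.82
ee_pos: [486.7, -352.3, -18.3]
orientation: [-0.67, 1.568, -0.691]
contact_force: [0.2, 0.3, -0.7]
finger_gap: 0.276
```

Call:
carry_out --rows '[{"dr":[0,0,0],"travel":[0.01,0,0],"grip":15},{"dr":[0,0,0],"travel":[0.02,0,0],"grip":15}]'

```text
clock: 11.08
ee_pos: [486.7, -352.3, -19.5]
orientation: [-0.674, 1.568, -0.696]
contact_force: [0.2, 0.4, -1.1]
finger_gap: 0.274
```

Call:
carry_out --rows '[{"dr":[0,0,0],"travel":[0.015,0,0],"grip":15},{"dr":[0,0,0],"travel":[0.015,0,0],"grip":15}]'

```text
clock: 11.32
ee_pos: [486.7, -352.4, -20.1]
orientation: [-0.687, 1.568, -0.709]
contact_force: [-1.3, 0.1, 4.2]
finger_gap: 0.279
```

```bash
python3 w5.py w7
python3 - <<'E'
from h import *
np.set_printoptions(precision=1,suppress=True)
W=np.load('pics/w7.npy'); x,y,z=W.reshape(-1,3).T
m=(abs(x-487)<6)&(y>-310)&(y<-275); print('tee top z',np.percentile(z[m],[50,90]))
f=(abs(x-462)<5)&(y>-320)&(y<-275); print('floor',np.nanmedian(z[f]),f.sum())
E
```

```text
11.325 [-0.73  0.7   1.59  0.    0.85 -0.7 ] [-1.29  0.13  4.18] 25.47424541365163
7645
36 730 [  1.51 -40.63]
44 743 [  0.73 -40.28]
52 760 [  0.71 -40.32]
70 853 [  0.62 -40.4 ]
end 97.25809678237678
tee top z [32.7 33.6]
floor 106.00633899821617 3632
```

The tee is touching the floor (force +5 N, top at z ≈ 33.6 against 34 expected). Releasing to a limited opening so the fingers stay clear of the pocket walls.

Call:
carry_out --rows '[{"dr":[0,0,0],"travel":[0,0,0],"grip":32},{"dr":[0,0,0],"travel":[0,0,0],"grip":38},{"dr":[0,0,0],"travel":[0,0,0],"grip":42},{"dr":[0,0,0],"travel":[0,0,0],"grip":42},{"dr":[0,0,0],"travel":[0,0,0],"grip":42}]'

```text
clock: 12.0
ee_pos: [486.7, -352.4, -20.3]
orientation: [-0.667, 1.568, -0.689]
contact_force: [-0.1, 1.2, -0.6]
finger_gap: 0.459
```

Call:
carry_out --rows '[{"dr":[0,0,0],"travel":[-0.1,0,0],"grip":42},{"dr":[0,0,0],"travel":[-0.3,0,0],"grip":42},{"dr":[0,0,0],"travel":[-0.7,0,0],"grip":42},{"dr":[0,0,0],"travel":[-1.2,0,0],"grip":42},{"dr":[0,0,0],"travel":[-1.8,0,0],"grip":42},{"dr":[0,0,0],"travel":[-2.4,0,0],"grip":42},{"dr":[0,0,0],"travel":[-3.0,0,0],"grip":42},{"dr":[0,0,0],"travel":[-3.0,0,0],"grip":42}]'

```text
clock: 13.0
ee_pos: [487.6, -353.2, 163.4]
orientation: [-0.688, 1.562, -0.71]
contact_force: [-0.8, 0.0, -0.2]
finger_gap: 0.463
```

Run:
```python
from h import *
np.set_printoptions(precision=1,suppress=True)
print(monitor.read_state()['clock'])
im,W=cloud('wrist','pics/w8.png')
x,y,z=W.reshape(-1,3).T; box=(x>445)&(x<530)&(y>-383)&(y<-258)
m=box&(z>27)&(z<40); rc=np.percentile(np.c_[x,y,z][m],[1,50,99],axis=0); print(m.sum(),rc)
k=m&(abs(x-487)<8); q=np.polyfit(y[k],x[k],1); print('run slope deg',np.degrees(np.arctan(q[0])),'y ends',np.percentile(y[k],[1,99]))
cv2.imwrite('pics/w8c.png',cv2.imread('pics/w8.png'))
T,Wt=cloud('top','pics/t2.png'); cv2.imwrite('pics/t2c.png',cv2.resize(cv2.imread('pics/t2.png')[120:280,190:450],None,fx=3,fy=3,interpolation=cv2.INTER_CUBIC))
```

```text
13.0
2273 [[ 477.3 -370.6   27.1]
 [ 489.8 -318.8   31.8]
 [ 511.7 -259.5   34.6]]
run slope deg 0.07658269345583622 y ends [-370.2 -271.6]
```

View pics/w8.png

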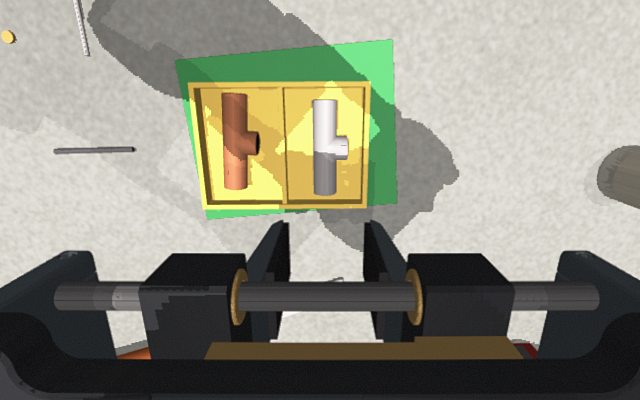

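The steel tee (325,147) lies flat in the far pocket with its stub pointing right, like the copper (235,142). Its run spans y -370 to -272, middle about -321, and is square. The gripper is clear, so I'm handing in.

```bash
python3 -c "
from bench import arm
print(arm.job_done())"
```

```text
the job is handed in; nothing more can be done
None
```

The green mat's tray already held a copper tee, so I took the steel tee out of the die. I set it down in the empty far pocket, released it and handed the job in at about 13 s on the robot's clock. No verdict was reported.

**Last checks:**
- **Position:** the tee's middle is at about (487, -321), within 1–2 mm of the pocket's centre. Its run is within about 1° of square to the tray, and its stub points the same way as the copper's.
- **Flatness:** its top was at about 34 mm, which is right for lying flat on the pocket floor.
- **Set-down:** I pressed it down with about 5 N before releasing, and afterwards the force on the gripper went back to near zero.

**One disagreement:** the fingertips turned out to be about 36 mm behind the reported TCP, as seen in both the wrist and scene cameras. The first closing therefore met nothing above the tee. I measured the offset, went deeper by that amount and gripped the tee at 25.5 mm.

**Not checked:** I took a final top picture but did not examine it. That the copper tee in the die and the loose items stayed put rests on the path planned clear of them and on seeing no unexpected forces.

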